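# Wipe the offcuts off the light table

## Robot

A 6-joint arm with a two-finger parallel gripper is mounted at the origin on the work surface. World frame = base frame: x ahead of the robot, y to its left, z up, the work surface at z = 0. Lengths are in m, angles in degrees, forces in N, time in s.
With the tool pointing down it reaches from about 0.35 to 0.875 m from the base axis. Payload 4.2 kg.
Tool frame: the origin (TCP) lies midway between the tips of the shut fingers; the grasp point (between the pads) lies 19 mm behind it; z points along the fingers, y is the line along which they close (so a half turn about z gives the same grasp; the last joint's range is limited). The gripper opens to 87 mm and grips with 3 to 60 N. Pads are 19 mm wide; open, the fingers measure 117 mm over their backs; the gripper's body (75 mm by 190 mm) begins 51 mm behind the grasp point.
Start: joints at [-56.975, 22.042, 0.453, 0, -68.411, -14.817], TCP at [0.195, -0.594, 0.223] pointing down, gripper open.
Joint ranges: [-179.83, 179.83], [-69.29, 118.12], [-61.27, 80.66], [-181.25, 117.63], [-171.15, -9.14], [-177.46, 177.46]. Speed limits (degrees/s): [159.86, 159.86, 180, 180, 180, 180].

## Interface

Orientations are given as a 3x3 rotation matrix whose columns are the frame's x, y, z axes.
In Python, from station import * gives the robot as it stands.
- The arm moves only by the tool move_arm, never from a script. Its argument "targets" is text: rows parted by semicolons, each of 4 numbers parted by spaces: the shift along the world's x, y, z in units of 25 mm (1.0 is 25 mm), then the turn about the world's z in units of 5 degrees (1.0 is 5 degrees). In form: tx ty tz spin; .... A call has 1 to 10 rows; each row shifts and turns the commanded pose from where the row before left it; what a row does not reach is not made up. A row lasts 1/12 s, in which the tool goes at most 41.7 mm and 7.16 degrees, less where a joint would pass 70% of its speed; a pose out of reach is approached as far as the arm can. A call is refused whole if a number of a shift passes 1 or a number of a turn 1, either way. A call with a gripper value outside its range is refused whole. "gripper" is the finger opening in mm, from 0 to 87, set as the call begins (left out, the last holds). The fingers move at their own pace and stop on an object; the grip force is fixed at half the most. Time passes only in rows, so rows that do not move let the fingers close. It gives the time, the measured TCP pose, the force, the opening and the grip force at its end, in the units of the state.
- sense(): the state, without advancing time (a new reading comes with each control period).
- capture(name): name is "scene" or "top" or "wrist"; returns a dict with "image" (400x640x3 uint8, blue, green, red), "fx", "fy", "cx", "cy" (pixels), "world_from_camera" (4x4, takes a point from camera to world coordinates); the wrist camera has in their place "hand_eye" (4x4, takes a point from camera to tool coordinates, whose origin is the TCP and whose axes are the flange's). Camera axes: x right, y up, looking along -z (the intrinsics and any distortion apply to the point x, -y, -z); pixel columns grow to the right and rows downward; lengths in m; the calibration is good to about 2 mm. A picture is of the moment at which its call begins: read the wrist's pose just before it. There is no depth.
- finish_job(): hands the job in; it is judged then, once.
The state is a dict: "time_s": time; "joints": joint angles; "joint_velocities": joint speeds; "effort": joint torques, N m; "tcp_pos": TCP position; "ee_rot": TCP orientation; "wrist_force": force on the tool from outside, world axes, zero at the start; "moment": the same for the moment, N m; "gripper_width": opening from 0.0 (shut) to 1.0 (fully open); "gripper_force": force on a finger pad.
Only numpy, scipy, OpenCV 4.12 (cv2) and the standard library are available. Lean on these libraries where they do the work, as an engineer would, in place of code of your own. Each camera call takes 0.05 s, during which the arm holds its last target. There are 200 camera calls.

## Task

Clear the light table for the next panel: take the scraper from its stand, set its blade down on the glass by feel and, keeping it pressed lightly but surely to the glass, wipe all six loose offcuts over the end into the chip tray; then put the scraper back in its stand with the blade in the slot. The offcuts are sharp, so touch them with the scraper only, never the fingers, and do not lean hard on the glass. Leave the leaded roundel on the glass and the other things on the bench where they are.

Things in the scene. Friction and masses are not known exactly. Their poses are not given: they have to be found in the camera images.
- lightbox: Light table: a fixed low white box with a flat, level, rigid opal glass top, 320 mm (its x) by 360 mm (its y), 70 mm above its origin (centre of the underside, z up). It stands on levelling feet: glass 70 to 80 mm over the bench. The glass overhangs by 12 mm at the two y ends. From the blade's first touch, 1 mm lower is about 10 N more.
- glass_top (a point): Centre of the glass surface of the light table, on the surface.
- tray: Chip tray: open sheet-metal tray, 320 mm (its x) by 124 mm (its y) by 44 mm high, walls 4 mm, clipped (fixed) to one or the other y end of the light table, its near wall under the glass's overhang so that nothing falls between; rim 22 mm below the glass. Origin: centre of its underside, axes parallel to the light table's.
- stand: The scraper's stand: a beech block, 200 mm (its x) by 100 mm (its y), fixed at the end of the light table that the tray is not on, with an open slot 22 mm wide and 29 mm deep along the middle of its x. The scraper's block rests on the two rails beside the slot, its blade hanging free in it. The rails' flat top is 66 mm above the origin, 4 mm below the glass. Axes as the light table's.
- scraper: Scraper, loose, resting in its stand: wooden block 150 mm long (its x), 44 mm wide (y), 14 mm thick; on it a grip 110 mm long, 26 mm wide, its top 54 mm above the underside; below it a straight pale nylon blade 150 mm long, 5 mm thick, clamped to stand out 10 to 20 mm, differently each day. The clamp slips above 50 N. Origin: centre of the block's underside, z up. 0.2 kg.
- scraper_grip (a point): Middle of the scraper's wooden grip, 36 mm above the block's underside; grip it across its 26 mm width (its y).
- roundel: A finished small leaded-glass disc, 68 mm across and 9 mm thick, lying loose on the glass near its edge farther from the robot. Origin at the centre of its underside. It stays there.
- fluxbottle: Bystander: square pale plastic bottle, 62 mm wide, 168 mm high, loose on the bench at the left. Origin under its centre.
- nailjar: Bystander: glass jar with steel lid, 64 mm across, 75 mm high, loose on the bench at the right. Origin under its centre.
- foilroll: Bystander: flat roll of copper foil, 76 mm across, 12 mm high, loose on the bench at the right. Origin under its centre.
- cutter: Bystander: glass cutter 140 mm long, lying on the bench at the left. Origin under its middle.
- offcut1: Loose offcut: a four-sided piece of glass, 34 mm tapering to 14 mm, 26 mm deep (x by y), 8 mm thick, lying flat on the light table. Origin at the centre of its underside.
- offcut2: Loose offcut: a four-sided piece of glass, 30 mm tapering to 22 mm, 24 mm deep (x by y), 8 mm thick, lying flat on the light table. Origin at the centre of its underside.
- offcut3: Loose offcut: a four-sided piece of glass, 26 mm tapering to 18 mm, 30 mm deep (x by y), 8 mm thick, lying flat on the light table. Origin at the centre of its underside.
- offcut4: Loose offcut: a stub of grey lead bar, 34 mm long (its x), 12 mm wide, 7 mm high, lying flat on the light table. Origin at the centre of its underside.
- offcut5: Loose offcut: a stub of grey lead bar, 28 mm long (its x), 12 mm wide, 7 mm high, lying flat on the light table. Origin at the centre of its underside.
- offcut6: Loose offcut: a stub of grey lead bar, 40 mm long (its x), 12 mm wide, 7 mm high, lying flat on the light table. Origin at the centre of its underside.

How it is judged (in metres and radians):
On the way, in this order (a step that is already met when the one before it is completed fails the run):
1. the scraper is wiped along the glass pressed to it: 1.5 to 30 N between them while it moves at over 2 cm/s, for a second without a break (contact force between scraper and lightbox between 1.5 and 30 N and linear speed of scraper above 0.02 m/s), for 1 s.
2. all six offcuts lie in the chip tray (y of offcut1 in the frame of tray between -0.062 and 0.062 m and z of each of offcut1, offcut2, offcut3, offcut4, offcut5, offcut6 in the frame of tray below 0.04 m and y of offcut2 in the frame of tray between -0.062 and 0.062 m and y of offcut3 in the frame of tray between -0.062 and 0.062 m and y of offcut4 in the frame of tray between -0.062 and 0.062 m and y of offcut5 in the frame of tray between -0.062 and 0.062 m and y of offcut6 in the frame of tray between -0.062 and 0.062 m), for 0.2 s.
At the end, for the whole second after the job is handed in: All six offcuts lie at rest inside the chip tray, below its rim; the scraper sits released and at rest in its stand, its block down on the rails (within 5 mm of their height, upright within 0.1 rad) and its centre within 50 mm (along) and 12 mm (across) of the stand's centre (all of step 2 and x of offcut1 in the frame of tray between -0.16 and 0.16 m and z of each of offcut1, offcut2, offcut3, offcut4, offcut5, offcut6 in the frame of tray above -0.005 m and linear speed of each of offcut1, offcut2, offcut3, offcut4, offcut5, offcut6 below 0.03 m/s and x of offcut2 in the frame of tray between -0.16 and 0.16 m and x of offcut3 in the frame of tray between -0.16 and 0.16 m and x of offcut4 in the frame of tray between -0.16 and 0.16 m and x of offcut5 in the frame of tray between -0.16 and 0.16 m and x of offcut6 in the frame of tray between -0.16 and 0.16 m and x of scraper in the frame of stand between -0.05 and 0.05 m and y of scraper in the frame of stand between -0.012 and 0.012 m and z of scraper in the frame of stand between 0.062 and 0.071 m and angle between scraper's own z axis and vertical below 0.1 rad and linear speed of scraper below 0.02 m/s and contact force between scraper and stand above 0.5 N); the robot touches nothing.
It fails at once if the fingers touch an offcut (over 0.5 N) (contact force between the fingers and offcut1 above 0.5 N or contact force between the fingers and offcut2 above 0.5 N or contact force between the fingers and offcut3 above 0.5 N or contact force between the fingers and offcut4 above 0.5 N or contact force between the fingers and offcut5 above 0.5 N or contact force between the fingers and offcut6 above 0.5 N).
It fails at once if the scraper is wiped over the glass pressed with over 45 N (contact force between scraper and lightbox above 45 N and linear speed of scraper above 0.03 m/s).
It fails at once if the arm or fingers press on the light table with over 10 N (contact force between any of the arm, the fingers and lightbox above 10 N).
It fails at once if the roundel is moved by over 10 mm, or another thing on the bench by over 20 mm (distance of roundel from where it was at the start of the episode above 0.01 m or distance of any of fluxbottle, nailjar, foilroll, cutter from where it was at the start of the episode above 0.02 m).
It also fails if it takes over 58 s, if anything falls off the work surface, if the arm or the gripper's body presses on something with over 40 N, if the wrist force passes 120 N, or if a joint passes its speed limit or range.

## Working session

There is one attempt and no reset: what is moved stays moved. The work goes in short steps, Python scripts to look and compute and a tool call to move; the robot and the scene stay as the last step left them, time stands still between calls to the robot, and variables do not carry over. Pictures are saved under pics/ and viewed, at most 10 in all, crops included, and the job is handed in when it is done.

Besides the shell and the picture viewer there is one more tool, called after "Emit:" as name(argument=value, ...) on one line, values as JSON. move_arm: Moves the arm, as the interface text tells. Its arguments: {"type":"object","properties":{"targets":{"type":"string"},"gripper":{"type":"number"}},"required":["targets"]}

```bash
mkdir -p pics
python3 - <<'E'
from station import *
import cv2,pickle
d={}
for n in("scene","top"):
    c=capture(n); d[n]=c; cv2.imwrite(f"pics/{n}0.png",c["image"])
    print(n,c["fx"],c["fy"],c["cx"],c["cy"],c["world_from_camera"], [k for k in c])
pickle.dump(d,open("c0.pkl","wb"))
print(sense())
E
```

```text
scene 423.0401545769034 423.0401545769034 318.67885651163454 198.61556209738572 [[-0.6899969  -0.57260786  0.44274656  1.13101955]
 [ 0.72378512 -0.54053302  0.4289046   0.54014046]
 [-0.00627501  0.61639622  0.78741116  1.04242803]
 [ 0.          0.          0.          1.        ]] ['image', 'fx', 'fy', 'cx', 'cy', 'world_from_camera']
top 405.3291103338851 405.3291103338851 321.81721246171696 202.58170529552368 [[-0.01883747  0.98112396 -0.19246017  0.33656482]
 [-0.99963579 -0.0222022  -0.01534084 -0.01351662]
 [-0.01932431  0.19210109  0.98118487  1.35835312]
 [ 0.          0.          0.          1.        ]] ['image', 'fx', 'fy', 'cx', 'cy', 'world_from_camera']
{'time_s': 0.1, 'joints': array([-5.69751342e+01,  2.20851955e+01,  3.88212715e-01, -2.54060022e-02,
       -6.84105120e+01, -1.48163994e+01]), 'joint_velocities': array([-0.15785319, -0.09656768,  0.17044457,  0.19689701, -0.06001213,
        0.07590208]), 'effort': array([-4.06751878e-04, -3.91688490e+01,  1.87936270e+01,  4.23195809e+00,
        1.34389472e-02, -8.06993648e-05]), 'tcp_pos': array([ 0.19514739, -0.59319284,  0.2215851 ]), 'ee_rot': array([[-9.49976952e-01, -3.12319281e-01, -6.76787200e-04],
       [-3.12320004e-01,  9.49975254e-01,  1.79769923e-03],
       [ 8.14749615e-05,  1.91914702e-03, -9.99998155e-01]]), 'wrist_force': array([0.86535027, 0.91216264, 0.33886831]), 'moment': array([0.02052032, 0.05632105, 0.01584667]), 'gripper_force': 0.0, 'gripper_width': 1.001570848433171}
```

View pics/scene0.png

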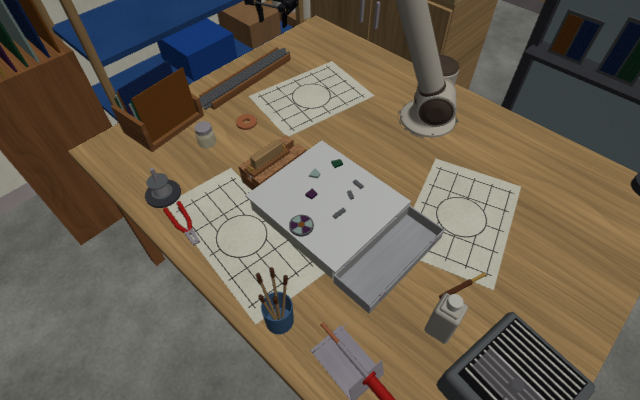

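View pics/top0.png

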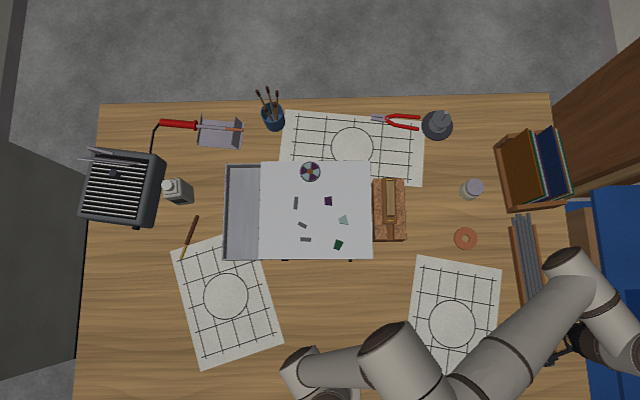

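The scene view shows the tray at the glass's +y end (col 390, row 255) and the stand with scraper at the -y end (270,160). The top view shows glass at cols 260–373, rows 160–259, tray to the left, scraper grip near (391,207), roundel (311,171) and offcuts at (296,203), (328,201), (343,220), (302,225), (305,240) and (338,245).

```bash
cat > h.py <<'E'
import numpy as np,cv2,pickle
def toworld(c,px,z):
    px=np.atleast_2d(px).astype(float)
    d=np.stack([(px[:,0]-c["cx"])/c["fx"],-(px[:,1]-c["cy"])/c["fy"],-np.ones(len(px))],1)
    T=c["world_from_camera"]; w=d@T[:3,:3].T; o=T[:3,3]
    return o+w*((z-o[2])/w[:,2])[:,None]
def glass(c,thr,z):
    g=c["image"].min(2); m=((g>thr)*255).astype(np.uint8)
    n,l,s,ce=cv2.connectedComponentsWithStats(m)
    return g,m,n,l,s,ce
E
python3 - <<'E'
from h import *
d=pickle.load(open("c0.pkl","rb"))
for n,p in(("top",(270,230)),("scene",(330,160))):
    c=d[n]; g=c["image"].min(2); gl=int(g[p[1],p[0]])
    m=((g>gl-14)*255).astype(np.uint8)
    _,l,_,_=cv2.connectedComponentsWithStats(m,connectivity=4)
    k=((l==l[p[1],p[0]])*255).astype(np.uint8)
    ct=max(cv2.findContours(k,cv2.RETR_EXTERNAL,cv2.CHAIN_APPROX_NONE)[0],key=len)[:,0]
    print(n,gl,c["image"][p[1],p[0]])
    for z in(.07,.075,.08):
        w=toworld(c,ct,z)[:,:2]; r=cv2.minAreaRect((w*1000).astype(np.float32)); print(z,np.round(r[0]),np.round(r[1],1),r[2])
    if n=="top":
        hull=np.zeros_like(k); cv2.fillConvexPoly(hull,cv2.convexHull(ct),255)
        b=cv2.erode(hull,np.ones((3,3)))&~k
        N,L,S,C=cv2.connectedComponentsWithStats(b)
        for i in range(1,N):
            if S[i,4]>12:
                q=np.argwhere(L==i)[:,::-1]; w=toworld(c,q,.08)
                print(S[i],np.round(w.min(0)[:2]*1000),np.round(w.max(0)[:2]*1000))
im=d["top"]["image"][165:255,355:425]; im2=d["scene"]["image"][125:195,225:325]
a=cv2.resize(im,None,fx=5,fy=5,interpolation=2); b=cv2.resize(im2,None,fx=4,fy=4,interpolation=2)
o=np.zeros((460,760,3),np.uint8); o[:450,:350]=a; o[:280,355:755]=b; cv2.imwrite("pics/z.png",o)
E
```

```text
top 165 [166 166 165]
0.07 [651.  20.] [385.9 506.1] 84.4115219116211
0.075 [649.  20.] [384.4 504.1] 84.4115219116211
0.08 [648.  20.] [382.9 502.1] 84.4115219116211
[ 290  113   90   64 2485] [ 671. -189.] [896. 108.]
[263 117  23  45 398] [730. 125.] [883. 197.]
[299 161  22  21 362] [659.  10.] [727.  79.]
[343 160  19   1  19] [ 727. -125.] [728. -66.]
[371 178   6  71 228] [ 439. -171.] [ 665. -148.]
[293 196   6  14  63] [568.  83.] [611.  99.]
[324 196   9  10  76] [579. -26.] [608.  -0.]
[338 215  11  10  75] [516. -75.] [545. -44.]
[297 221  10   8  42] [506.  58.] [529.  87.]
[300 237  12   5  57] [465.  43.] [478.  78.]
[333 239  11  12  82] [434. -58.] [469. -26.]
scene 167 [167 169 169]
0.07 [638. -41.] [492.4 467.3] 89.22401428222656
0.075 [640. -38.] [489.9 464.9] 89.22401428222656
0.08 [643. -35.] [487.3 462.5] 89.22401428222656
```

View pics/z.png

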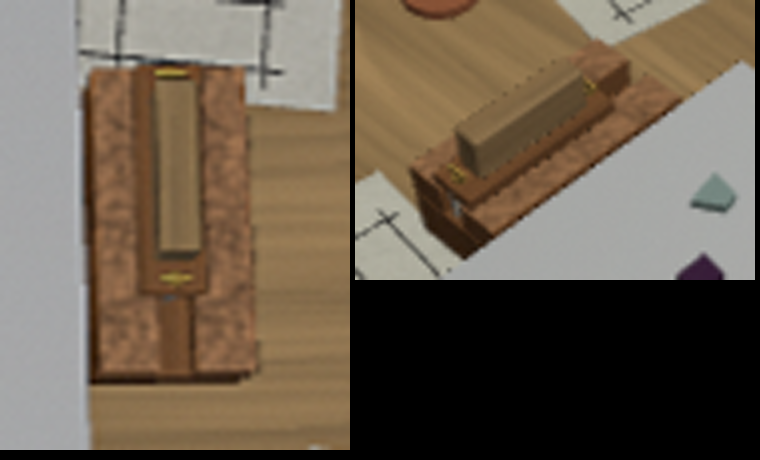

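The crop shows the grip top at crop (157–200, 75–250), i.e. pixels cols 386–395, rows 180–215. The scraper lies toward the far end of the stand, and the stand's slot is open at the near end.

```bash
cat >> h.py <<'E'
def edge(c,ax,lo,hi,a,b,z,ch=None):
    # ax=0: vertical-ish edge, scan cols a..b for rows lo..hi ; returns world points
    g=c["image"].astype(float); g=g.min(2) if ch is None else g[:,:,ch]
    P=[]
    for t in range(lo,hi):
        p=g[t,a:b] if ax==0 else g[a:b,t]
        q=np.abs(np.diff(p)); i=int(q.argmax()); 
        s=slice(max(i-1,0),i+2); u=(q[s]*np.arange(len(q))[s]).sum()/q[s].sum()+a+.5
        P.append((u,t) if ax==0 else (t,u))
    w=toworld(c,P,z)[:,:2]
    vx,vy,x0,y0=cv2.fitLine(w.astype(np.float32),cv2.DIST_HUBER,0,.001,.001)[:,0]
    r=np.abs((w-[x0,y0])@[-vy,vx])
    return np.array([x0,y0]),np.array([vx,vy]),np.median(r)*1000
E
python3 - <<'E'
from h import *
d=pickle.load(open("c0.pkl","rb")); c=d["top"]
z=.075
for nm,a in dict(right=(0,185,238,367,378),left=(0,190,255,255,265),bottom=(1,270,365,252,264)).items():
    p,v,r=edge(c,*a,z); print(nm,np.round(p*1000,1),"ang",np.degrees(np.arctan2(v[1],v[0])),r)
zt=.125
for nm,a in dict(gl=(0,186,212,382,390),gr=(0,186,212,391,399)).items():
    for ch in (None,2):
        p,v,r=edge(c,*a,zt,ch); print(nm,np.round(p*1000,1),"ang",np.degrees(np.arctan2(v[1],v[0])),r)
print(np.round(toworld(c,[(386.4,180),(394,180),(395,215),(387,215)],zt)*1000))
print("rail z.071: ends",np.round(toworld(c,[(373,179),(404,179),(373.5,240),(406,239)],.071)*1000))
for y in(200,230):print(c["image"][y,380:402].tolist())
E
```

```text
right [ 557.6 -152.5] ang -0.90140593 0.4204806376935764
left [527.8 210.1] ang -1.0340976 0.44644982285594054
bottom [408.7 -23.2] ang 88.907295 0.0752634907113772
gl [ 586.9 -194.7] ang -1.7692976 0.41050608624708024
gl [ 581.9 -194.2] ang -2.8014708 0.1804145469518446
gr [ 594.9 -220. ] ang -1.675834 1.7524800646897742
gr [ 581.3 -221. ] ang -1.1314843 1.9834067383350824
[[ 646. -197.  125.]
 [ 645. -221.  125.]
 [ 535. -218.  125.]
 [ 535. -194.  125.]]
rail z.071: ends [[ 664. -162.   71.]
 [ 661. -263.   71.]
 [ 464. -155.   71.]
 [ 465. -258.   71.]]
[[63, 90, 124], [62, 88, 120], [47, 74, 106], [42, 70, 104], [46, 74, 112], [49, 72, 94], [47, 65, 80], [71, 102, 126], [77, 108, 132], [69, 99, 121], [70, 101, 123], [74, 104, 128], [73, 106, 130], [76, 111, 136], [61, 91, 109], [44, 66, 93], [63, 91, 128], [68, 93, 128], [60, 84, 116], [61, 86, 119], [66, 95, 129], [75, 105, 144]]
[[69, 97, 132], [74, 106, 144], [67, 95, 130], [55, 80, 109], [62, 88, 119], [76, 107, 146], [67, 97, 134], [48, 73, 108], [43, 68, 102], [46, 72, 105], [45, 74, 109], [47, 77, 115], [44, 70, 103], [28, 45, 68], [59, 85, 120], [72, 102, 139], [70, 98, 135], [66, 92, 126], [62, 88, 121], [65, 96, 129], [76, 108, 146], [73, 101, 139]]
```

Table yaw about -1°, glass y -0.152…0.210, x 0.409…0.729 (361×320 mm, matches). Grip centre about (0.590, -0.2075), stand centre about (0.564, -0.2095). Moving above the grip.

Emit:
move_arm(targets="0.8 0.8 0 -0.4;1 1 0 -0.4;1 1 0 -0.4;1 1 0 -0.4;1 1 0 -0.4;1 1 0 -0.4;1 1 0 -0.4;1 1 0 -0.4;1 1 0 -0.4;1 1 0 -0.24", gripper=55)

```text
time_s: 0.93
tcp_pos: [0.441, -0.347, 0.2223]
ee_rot: [[-1.0, 0.019, -0.001], [0.019, 1.0, 0.0], [0.001, 0.0, -1.0]]
wrist_force: [1.1, -0.8, -0.4]
gripper_width: 0.634
gripper_force: 0.0
```

Emit:
move_arm(targets="1 1 0 0;1 1 0 0;1 1 0 0;1 1 0 0;1 0.8 0 0;0.6 0.5 0 0;0.2 0.2 0 0;0 0 0 0;0 0 0 0")

```text
time_s: 1.68
tcp_pos: [0.5846, -0.2115, 0.2221]
ee_rot: [[-1.0, 0.018, -0.002], [0.018, 1.0, 0.0], [0.002, 0.0, -1.0]]
wrist_force: [-0.0, -0.1, 0.7]
gripper_width: 0.63
gripper_force: 0.0
```

Emit:
move_arm(targets="0.2 0.15 -0.8 0;0 0 -1 0;0 0 -1 0;0 0 -1 0;0 0 -0.8 0;0 0 -0.4 0;0 0 -0.2 0;0 0 0 0")

```text
time_s: 2.35
tcp_pos: [0.5894, -0.2083, 0.0921]
ee_rot: [[-1.0, 0.019, -0.001], [0.019, 1.0, 0.0], [0.001, -0.0, -1.0]]
wrist_force: [-0.2, -0.0, -1.0]
gripper_width: 0.628
gripper_force: 0.0
```

Run:
```python
from station import *
import cv2
a=sense();print(a["tcp_pos"],a["wrist_force"])
c=capture("wrist");cv2.imwrite("pics/w1.png",c["image"]);
```

```text
[ 0.58942297 -0.20830411  0.09211695] [-0.23898543 -0.02987305 -0.99850531]
```

View pics/w1.png

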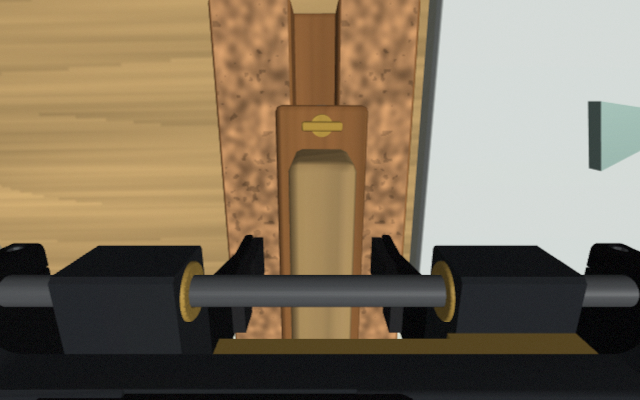

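The grip (cols 290–355) is centred between the two fingers (cols 262 and 372). Closing.

Emit:
move_arm(targets="0 0 0 0;0 0 0 0;0 0 0 0;0 0 0 0;0 0 0 0", gripper=10)

```text
time_s: 2.82
tcp_pos: [0.5906, -0.2074, 0.0931]
ee_rot: [[-1.0, 0.017, 0.001], [0.017, 1.0, -0.0], [-0.001, -0.0, -1.0]]
wrist_force: [0.8, 0.6, -0.1]
gripper_width: 0.337
gripper_force: 0.0
```

Emit:
move_arm(targets="0 0 0 0;0 0 0.5 0;0 0 0.8 0;0 0 0.8 0;0 0 0.4 0;0 0 0 0;0 0 0 0")

```text
time_s: 3.4
tcp_pos: [0.59, -0.2072, 0.1547]
ee_rot: [[-1.0, 0.018, -0.0], [0.018, 1.0, 0.001], [0.0, 0.001, -1.0]]
wrist_force: [0.4, 0.3, -1.7]
gripper_width: 0.297
gripper_force: 30.0
```

Emit:
move_arm(targets="-0.3 0.7 0 0;-0.3 1 0 0;-0.3 1 0 0;-0.3 0.7 -0.2 0;0 0.3 -0.5 0;0 0 -0.4 0;0 0 -0.2 0;0 0 0 0;0 0 0 0")

```text
time_s: 4.15
tcp_pos: [0.5601, -0.1157, 0.1216]
ee_rot: [[-1.0, 0.018, -0.002], [0.018, 1.0, -0.0], [0.002, -0.0, -1.0]]
wrist_force: [0.7, 0.0, -1.8]
gripper_width: 0.298
gripper_force: 30.0
```

Emit:
move_arm(targets="0 0 -0.1 0;0 0 -0.06 0;0 0 0 0;0 0 0 0")

```text
time_s: 4.48
tcp_pos: [0.5604, -0.1152, 0.1187]
ee_rot: [[-1.0, 0.018, 0.0], [0.018, 1.0, 0.0], [-0.0, 0.0, -1.0]]
wrist_force: [1.3, -0.3, -2.4]
gripper_width: 0.3
gripper_force: 30.0
```

Emit:
move_arm(targets="0 0 -0.06 0;0 0 0 0;0 0 0 0")

```text
time_s: 4.73
tcp_pos: [0.5603, -0.1149, 0.1171]
ee_rot: [[-1.0, 0.017, 0.0], [0.017, 1.0, 0.0], [-0.0, 0.0, -1.0]]
wrist_force: [-0.9, 0.0, -1.4]
gripper_width: 0.295
gripper_force: 30.0
```

Emit:
move_arm(targets="0 0 -0.06 0;0 0 0 0;0 0 0 0")

```text
time_s: 4.98
tcp_pos: [0.5607, -0.115, 0.1163]
ee_rot: [[-1.0, 0.017, 0.001], [0.017, 1.0, -0.0], [-0.001, -0.0, -1.0]]
wrist_force: [-0.6, 0.0, 3.6]
gripper_width: 0.297
gripper_force: 30.0
```

Emit:
move_arm(targets="0 0 -0.02 0;0 0 0 0;0 0 0 0")

```text
time_s: 5.23
tcp_pos: [0.5608, -0.115, 0.1163]
ee_rot: [[-1.0, 0.017, 0.001], [0.017, 1.0, -0.0], [-0.001, -0.0, -1.0]]
wrist_force: [-2.0, 1.2, 6.2]
gripper_width: 0.296
gripper_force: 30.0
```

Emit:
move_arm(targets="0 0.1 -0.01 0;0.005 0.2 0 0;0.005 0.2 0 0;0.005 0.2 0 0;0.005 0.2 0 0")

```text
time_s: 5.65
tcp_pos: [0.5619, -0.0931, 0.1162]
ee_rot: [[-1.0, 0.017, 0.003], [0.017, 1.0, -0.002], [-0.003, -0.002, -1.0]]
wrist_force: [-0.5, -3.1, 4.5]
gripper_width: 0.295
gripper_force: 30.0
```

Emit:
move_arm(targets="0.005 0.2 -0.01 0;0.005 0.2 -0.01 0;0.005 0.2 0 0;0.005 0.2 0 0;0.005 0.2 0 0;0.005 0.2 0 0;0.005 0.2 0 0;0.005 0.2 0 0")

```text
time_s: 6.32
tcp_pos: [0.5632, -0.0532, 0.1162]
ee_rot: [[-1.0, 0.016, 0.003], [0.016, 1.0, -0.002], [-0.003, -0.002, -1.0]]
wrist_force: [0.2, -4.5, 6.8]
gripper_width: 0.294
gripper_force: 30.0
```

Emit:
move_arm(targets="0.002 0.22 -0.01 0;0.002 0.22 0 0;0.002 0.22 0 0;0.002 0.22 0 0;0.002 0.22 0 0;0.002 0.22 0 0;0.002 0.22 0 0;0.002 0.22 0 0;0.002 0.22 0 0;0.002 0.22 0 0")

```text
time_s: 7.15
tcp_pos: [0.5638, 0.0018, 0.1162]
ee_rot: [[-1.0, 0.016, 0.004], [0.016, 1.0, -0.002], [-0.004, -0.002, -1.0]]
wrist_force: [0.8, -4.7, 8.0]
gripper_width: 0.294
gripper_force: 30.0
```

Run:
```python
from station import *
import cv2
c=capture("top");cv2.imwrite("pics/t2.png",cv2.resize(c["image"][140:270,215:415],None,fx=4,fy=4,interpolation=2));
```

```text
(no output)
```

View pics/t2.png

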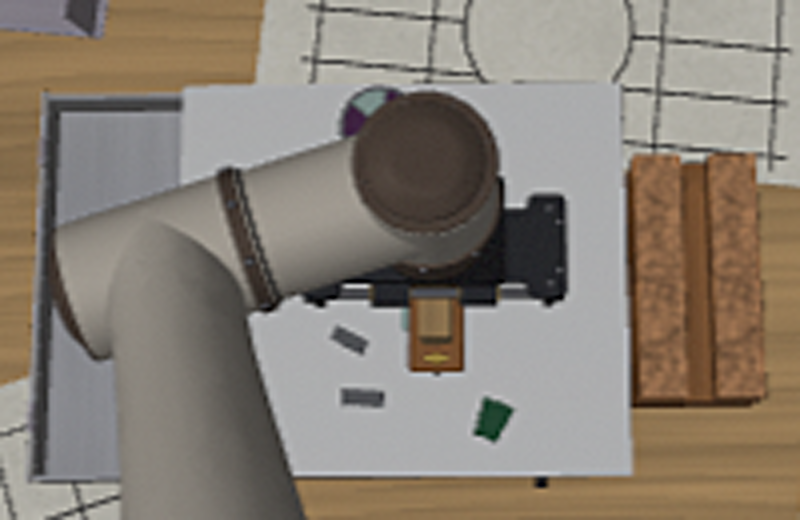

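The scraper's near end is at crop (437,370). The two lead bars lie ahead of it, one within the blade's path, and the green piece is left for the second pass as planned. Roundel is untouched.

Emit:
move_arm(targets="0.004 0.22 0 0;0.004 0.22 0 0;0.004 0.22 0 0;0.004 0.22 0 0;0.004 0.22 0 0;0.004 0.22 0 0;0.004 0.22 0 0;0.004 0.22 0 0;0.004 0.22 0 0;0.004 0.22 0 0")

```text
time_s: 8.03
tcp_pos: [0.5646, 0.0567, 0.1162]
ee_rot: [[-1.0, 0.016, 0.003], [0.016, 1.0, -0.002], [-0.003, -0.002, -1.0]]
wrist_force: [1.1, -5.2, 8.6]
gripper_width: 0.29
gripper_force: 30.0
```

Emit:
move_arm(targets="0.004 0.22 0 0;0.004 0.22 0 0;0.004 0.22 0 0;0.004 0.22 0 0;0.004 0.22 0 0;0.004 0.22 0 0;0.004 0.22 0 0;0.004 0.22 0 0;0.004 0.22 0 0;0.004 0.22 0 0")

```text
time_s: 8.87
tcp_pos: [0.5654, 0.1116, 0.1162]
ee_rot: [[-1.0, 0.016, 0.003], [0.016, 1.0, -0.002], [-0.003, -0.002, -1.0]]
wrist_force: [0.3, -5.2, 8.9]
gripper_width: 0.295
gripper_force: 30.0
```

Emit:
move_arm(targets="0.004 0.22 0 0;0.004 0.22 0 0;0.004 0.22 0 0;0.004 0.22 0 0;0.004 0.22 0 0;0.004 0.22 0 0;0.004 0.22 0 0;0.004 0.22 0 0;0.004 0.22 0 0;0.004 0.22 0 0")

```text
time_s: 9.7
tcp_pos: [0.5663, 0.1665, 0.1162]
ee_rot: [[-1.0, 0.016, 0.002], [0.016, 1.0, -0.002], [-0.002, -0.002, -1.0]]
wrist_force: [0.4, -6.4, 9.6]
gripper_width: 0.297
gripper_force: 30.0
```

Emit:
move_arm(targets="0.004 0.22 0 0;0.004 0.22 0 0;0.004 0.22 0 0;0.004 0.22 0 0;0.004 0.22 0 0;0.004 0.22 0 0;0.004 0.22 0 0;0.004 0.22 0 0;0.004 0.22 0 0;0.004 0.22 0 0")

```text
time_s: 10.53
tcp_pos: [0.5658, 0.2229, 0.1134]
ee_rot: [[-1.0, 0.018, -0.001], [0.018, 1.0, 0.001], [0.001, 0.0, -1.0]]
wrist_force: [-1.5, -1.2, -2.8]
gripper_width: 0.299
gripper_force: 30.0
```

Emit:
move_arm(targets="0 0.2 0 0;0 0.1 0 0;0 0 0 0;0 0 0 0;0 0 0.5 0;0 0 0.9 0;0 0 0.6 0;0 0 0 0;0 0 0 0")

```text
time_s: 11.28
tcp_pos: [0.5664, 0.2302, 0.1644]
ee_rot: [[-1.0, 0.018, 0.001], [0.018, 1.0, 0.001], [-0.001, 0.001, -1.0]]
wrist_force: [0.1, -0.2, -1.9]
gripper_width: 0.293
gripper_force: 30.0
```

Run:
```python
from station import *
import cv2
c=capture("scene");cv2.imwrite("pics/s3.png",cv2.resize(c["image"][125:315,230:460],None,fx=3,fy=3,interpolation=2));
```

```text
(no output)
```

View pics/s3.png

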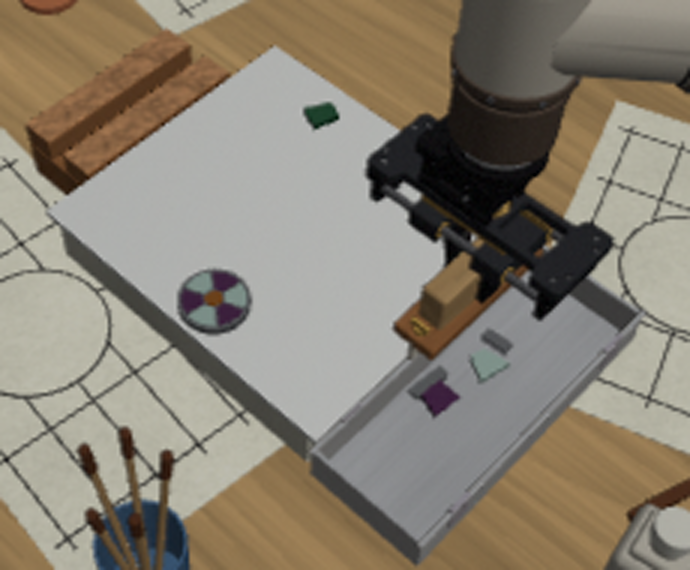

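Four offcuts are in the tray: two bars (495,340) and (428,382), the pale green piece (488,365) and the violet piece (438,397). The dark green piece (320,115) remains, with one bar hidden behind the gripper. Second pass.

Emit:
move_arm(targets="-0.2 -0.7 0 0;-0.3 -1 0 0;-0.3 -1 0 0;-0.3 -1 0 0;-0.3 -1 0 0;-0.3 -1 0 0;-0.3 -1 0 0;-0.3 -1 0 0;-0.3 -1 0 0;-0.3 -1 0 0")

```text
time_s: 12.17
tcp_pos: [0.4921, -0.0138, 0.1625]
ee_rot: [[-1.0, 0.018, -0.003], [0.018, 1.0, -0.0], [0.003, -0.001, -1.0]]
wrist_force: [0.1, -0.4, -1.4]
gripper_width: 0.295
gripper_force: 30.0
```

Emit:
move_arm(targets="-0.3 -1 0 0;-0.1 -1 0 0;-0.06 -1 0 0;0 -0.7 0 0;0 0 -0.6 0;0 0 -0.7 0;0 0 -0.35 0;0 0 -0.08 0;0 0 0 0;0 0 0 0")

```text
time_s: 13.0
tcp_pos: [0.4826, -0.1048, 0.121]
ee_rot: [[-1.0, 0.017, 0.0], [0.017, 1.0, -0.0], [-0.0, -0.0, -1.0]]
wrist_force: [-0.2, -0.5, -2.7]
gripper_width: 0.294
gripper_force: 30.0
```

Emit:
move_arm(targets="0.25 0 -0.08 0;0 0 -0.08 0;0 0 -0.04 0;0 0 0 0;0 0 0 0")

```text
time_s: 13.42
tcp_pos: [0.4891, -0.1049, 0.1163]
ee_rot: [[-1.0, 0.017, 0.001], [0.017, 1.0, -0.0], [-0.001, 0.0, -1.0]]
wrist_force: [0.6, 0.6, -1.2]
gripper_width: 0.297
gripper_force: 30.0
```

Emit:
move_arm(targets="0 0 -0.04 0;0 0 0 0;0 0 0 0")

```text
time_s: 13.67
tcp_pos: [0.4892, -0.1049, 0.1162]
ee_rot: [[-1.0, 0.017, 0.002], [0.017, 1.0, -0.0], [-0.002, -0.0, -1.0]]
wrist_force: [-2.4, 2.0, 6.3]
gripper_width: 0.298
gripper_force: 30.0
```

Emit:
move_arm(targets="0 0.1 -0.02 0;0.005 0.2 -0.01 0;0.005 0.2 0 0;0.005 0.22 0 0;0.004 0.22 0 0;0.004 0.22 0 0;0.004 0.22 0 0;0.004 0.22 0 0;0.004 0.22 0 0;0.004 0.22 0 0")

```text
time_s: 14.5
tcp_pos: [0.4909, -0.0548, 0.1162]
ee_rot: [[-1.0, 0.016, 0.003], [0.016, 1.0, -0.002], [-0.003, -0.002, -1.0]]
wrist_force: [-0.3, -4.6, 8.2]
gripper_width: 0.297
gripper_force: 30.0
```

Emit:
move_arm(targets="0.004 0.22 0 0;0.004 0.22 0 0;0.004 0.22 0 0;0.004 0.22 0 0;0.004 0.22 0 0;0.004 0.22 0 0;0.004 0.22 0 0;0.004 0.22 0 0;0.004 0.22 0 0;0.004 0.22 0 0")

```text
time_s: 15.33
tcp_pos: [0.4918, 0.0002, 0.1162]
ee_rot: [[-1.0, 0.016, 0.003], [0.016, 1.0, -0.002], [-0.003, -0.002, -1.0]]
wrist_force: [0.6, -4.3, 7.8]
gripper_width: 0.293
gripper_force: 30.0
```

Emit:
move_arm(targets="0.004 0.22 0 0;0.004 0.22 0 0;0.004 0.22 0 0;0.004 0.22 0 0;0.004 0.22 0 0;0.004 0.22 0 0;0.004 0.22 0 0;0.004 0.22 0 0;0.004 0.22 0 0;0.004 0.22 0 0")

```text
time_s: 16.17
tcp_pos: [0.4926, 0.0551, 0.1162]
ee_rot: [[-1.0, 0.016, 0.002], [0.016, 1.0, -0.002], [-0.002, -0.002, -1.0]]
wrist_force: [-0.4, -5.6, 8.8]
gripper_width: 0.299
gripper_force: 30.0
```

Emit:
move_arm(targets="0.004 0.22 0 0;0.004 0.22 0 0;0.004 0.22 0 0;0.004 0.22 0 0;0.004 0.22 0 0;0.004 0.22 0 0;0.004 0.22 0 0;0.004 0.22 0 0;0.004 0.22 0 0;0.004 0.22 0 0")

```text
time_s: 17.0
tcp_pos: [0.4934, 0.11, 0.1162]
ee_rot: [[-1.0, 0.016, 0.002], [0.016, 1.0, -0.002], [-0.002, -0.002, -1.0]]
wrist_force: [-0.2, -5.9, 9.2]
gripper_width: 0.293
gripper_force: 30.0
```

Emit:
move_arm(targets="0.004 0.22 0 0;0.004 0.22 0 0;0.004 0.22 0 0;0.004 0.22 0 0;0.004 0.22 0 0;0.004 0.22 0 0;0.004 0.22 0 0;0.004 0.22 0 0;0.004 0.22 0 0;0.004 0.22 0 0")

```text
time_s: 17.83
tcp_pos: [0.4943, 0.1649, 0.1162]
ee_rot: [[-1.0, 0.016, 0.002], [0.016, 1.0, -0.003], [-0.002, -0.003, -1.0]]
wrist_force: [0.3, -5.1, 9.1]
gripper_width: 0.298
gripper_force: 30.0
```

Emit:
move_arm(targets="0.004 0.22 0 0;0.004 0.22 0 0;0.004 0.22 0 0;0.004 0.22 0 0;0.004 0.22 0 0;0.004 0.22 0 0;0.004 0.22 0 0;0.004 0.22 0 0;0.004 0.22 0 0;0.004 0.22 0 0")

```text
time_s: 18.67
tcp_pos: [0.4945, 0.221, 0.1144]
ee_rot: [[-1.0, 0.018, 0.0], [0.018, 1.0, 0.0], [-0.0, 0.0, -1.0]]
wrist_force: [-0.1, -0.0, -1.6]
gripper_width: 0.3
gripper_force: 30.0
```

Emit:
move_arm(targets="0 0.2 0 0;0 0.15 0 0;0 0 0 0;0 0 0 0;0 0 0.5 0;0 0 0.9 0;0 0 0.6 0;0 0 0 0;0 0 0 0")

```text
time_s: 19.42
tcp_pos: [0.4945, 0.2299, 0.1642]
ee_rot: [[-1.0, 0.018, 0.001], [0.018, 1.0, 0.001], [-0.001, 0.001, -1.0]]
wrist_force: [0.5, -0.6, -1.6]
gripper_width: 0.295
gripper_force: 30.0
```

Run:
```python
from station import *
import cv2
c=capture("scene");cv2.imwrite("pics/s4.png",cv2.resize(c["image"][125:315,230:460],None,fx=3,fy=3,interpolation=2));
```

```text
(no output)
```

View pics/s4.png

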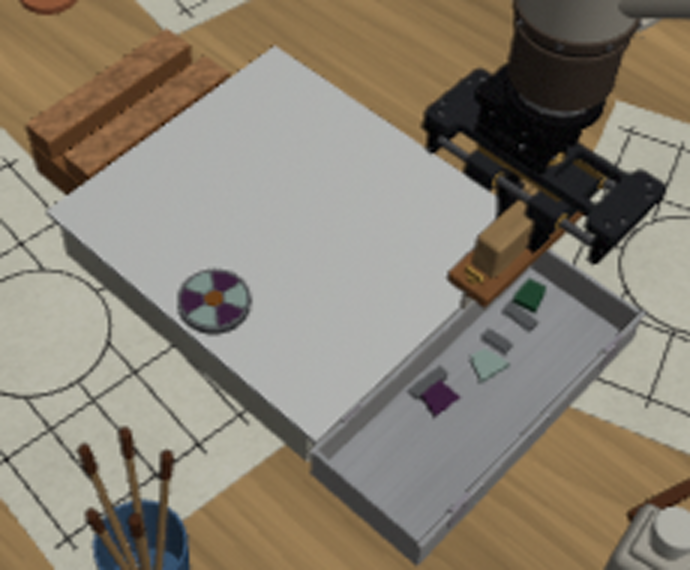

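All six offcuts are in the tray (bars at (520,317), (495,340), (428,382); glass at (530,293), (488,365), (438,397)); the roundel hasn't moved. Returning the scraper.

Emit:
move_arm(targets="0.2 -0.7 0 0;0.2 -1 0 0;0.2 -1 0 0;0.2 -1 0 0;0.2 -1 0 0;0.2 -1 0 0;0.2 -1 0 0;0.2 -1 0 0;0.2 -1 0 0;0.2 -1 0 0")

```text
time_s: 20.3
tcp_pos: [0.5434, -0.0141, 0.1621]
ee_rot: [[-1.0, 0.018, -0.004], [0.018, 1.0, -0.0], [0.004, -0.0, -1.0]]
wrist_force: [-0.4, -0.5, -2.2]
gripper_width: 0.301
gripper_force: 30.0
```

Emit:
move_arm(targets="0.2 -1 0 0;0.2 -1 0 0;0.2 -1 0 0;0.2 -1 0 0;0.2 -1 0 0;0.2 -1 0 0;0 -0.8 0 0;0 0 0 0;0 0 0 0;0 0 0 0")

```text
time_s: 21.13
tcp_pos: [0.5737, -0.1823, 0.1626]
ee_rot: [[-1.0, 0.018, -0.003], [0.018, 1.0, 0.001], [0.003, 0.001, -1.0]]
wrist_force: [-0.4, 0.3, -2.4]
gripper_width: 0.295
gripper_force: 30.0
```

Emit:
move_arm(targets="0 -0.6 0 0;0 -0.4 0 0;0 0 0 0;0 0 -0.5 0;0 0 -0.8 0;0 0 -0.8 0;0 0 -0.4 0;0 0 -0.1 0;0 0 0 0;0 0 0 0")

```text
time_s: 21.97
tcp_pos: [0.5754, -0.2076, 0.1]
ee_rot: [[-1.0, 0.017, 0.002], [0.017, 1.0, -0.001], [-0.002, -0.001, -1.0]]
wrist_force: [-0.6, 0.2, -1.2]
gripper_width: 0.295
gripper_force: 30.0
```

Emit:
move_arm(targets="0 0 -0.1 0;0 0 -0.08 0;0 0 0 0;0 0 0 0")

```text
time_s: 22.3
tcp_pos: [0.5746, -0.2077, 0.0948]
ee_rot: [[-1.0, 0.017, 0.0], [0.017, 1.0, -0.0], [-0.0, -0.0, -1.0]]
wrist_force: [-1.0, -0.0, -2.5]
gripper_width: 0.297
gripper_force: 30.0
```

Emit:
move_arm(targets="0 0 -0.06 0;0 0 -0.04 0;0 0 0 0;0 0 0 0")

```text
time_s: 22.63
tcp_pos: [0.5749, -0.2078, 0.0929]
ee_rot: [[-1.0, 0.017, 0.001], [0.017, 1.0, -0.0], [-0.001, -0.0, -1.0]]
wrist_force: [-1.2, 1.2, 4.3]
gripper_width: 0.292
gripper_force: 30.0
```

The block is down on the rails. Releasing and lifting off.

Emit:
move_arm(targets="0 0 0 0;0 0 0 0;0 0 0 0;0 0 0 0;0 0 0 0;0 0 0 0", gripper=55)

```text
time_s: 23.13
tcp_pos: [0.5745, -0.2077, 0.0918]
ee_rot: [[-1.0, 0.017, -0.0], [0.017, 1.0, 0.0], [0.0, 0.0, -1.0]]
wrist_force: [0.3, 0.1, -0.3]
gripper_width: 0.609
gripper_force: 0.0
```

Emit:
move_arm(targets="0 0 0.3 0;0 0 0.8 0;0 0 1 0;0 0 1 0;0 0 1 0;0 0 0.7 0;-0.7 -1 0 0;-0.7 -1 0 0;-0.7 -1 0 0;-0.7 -1 0 0")

```text
time_s: 23.97
tcp_pos: [0.5038, -0.3084, 0.213]
ee_rot: [[-1.0, 0.016, 0.001], [0.016, 1.0, -0.0], [-0.001, -0.0, -1.0]]
wrist_force: [0.4, -0.3, 0.1]
gripper_width: 0.632
gripper_force: 0.0
```

Emit:
move_arm(targets="-0.7 -1 0 0;-0.7 -1 0 0;-0.7 -1 0 0;0 0 0 0;0 0 0 0")

```text
time_s: 24.38
tcp_pos: [0.4511, -0.3838, 0.2126]
ee_rot: [[-1.0, 0.02, 0.001], [0.02, 1.0, -0.0], [-0.001, -0.0, -1.0]]
wrist_force: [0.4, 0.6, 0.2]
gripper_width: 0.629
gripper_force: 0.0
```

Run:
```python
from station import *
import cv2,numpy as np
c=capture("scene");s=capture("top")
a=cv2.resize(c["image"][125:315,230:460],None,fx=2,fy=2,interpolation=2);b=cv2.resize(s["image"][150:270,215:415],None,fx=1.65,fy=1.65,interpolation=2)
o=np.zeros((380,800,3),np.uint8);o[:,:460]=a;o[:b.shape[0],465:465+b.shape[1]]=b;cv2.imwrite("pics/f5.png",o)
```

```text
(no output)
```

View pics/f5.png

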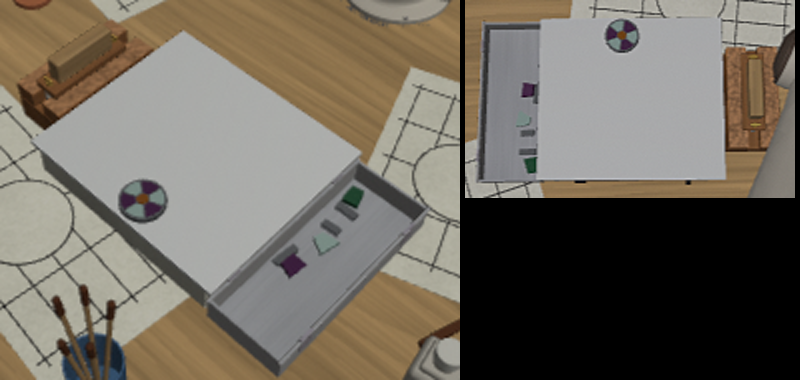

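The final view shows the scraper seated in the stand (left 90,50; right 755,95), all six offcuts in the tray, the glass clear, and the roundel in place at (143,200).

```bash
python3 -c "
from station import *
print(finish_job())"
```

```text
the job is handed in; nothing more can be done
None
```

I handed the job in at about 24 s. In the last pictures all six offcuts are in the chip tray, the scraper is seated in its stand, and the roundel hasn't moved. The hand-in gave no verdict.

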